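Book a packed food crate on the bench scale

ROBOT

A 7-joint arm with a two-finger parallel gripper is mounted at the origin on the work surface. World frame = base frame: x ahead of the robot, y to its left, z up, the work surface at z = 0. Lengths are in m, angles in degrees, forces in N, time in s.
With the tool pointing down it reaches from about 0.35 to 0.9 m from the base axis. Payload 7.2 kg.
Tool frame: the origin (TCP) lies midway between the tips of the shut fingers; the grasp point (between the pads) lies 19 mm behind it; z points along the fingers, y is the line along which they close (so a half turn about z gives the same grasp; the last joint's range is limited). The gripper opens to 85 mm and grips with 20 to 120 N. Pads are 22 mm wide; open, the fingers measure 114 mm over their backs; the gripper's body (76 mm by 85 mm) begins 54 mm behind the grasp point. The pads swing forward as they close: fully open they stand 13 mm farther back than shut.
Start: joints at [-68.251, 23.554, -0.728, 91.456, 0.321, 64.991, -4.71], TCP at [0.271, 0.563, 0.231] pointing down, gripper open.
Joint ranges: [-169.25, 169.25], [-16.82, 113.86], [-84.01, 82.57], [7.8, 145.47], [-59.2, 239.2], [7.22, 106.19], [-163.78, 163.78]. Speed limits (degrees/s): [136.94, 136.94, 172.46, 172.46, 180, 180, 180].

INTERFACE

Orientations are given as a 3x3 rotation matrix whose columns are the frame's x, y, z axes.
In Python, from cell import ctrl gives the robot as it stands.
- The arm moves only by the tool servo_tool, never from a script. Its argument "increments" is a list of rows, each a list of 3 entries, a list of its own where there are three numbers: the shift along the world's x, y, z in mm, then the turn, a rotation vector about the world's x, y, z in degrees, then the finger opening in mm, from 0 to 85.4. In form: [[[dx, dy, dz], [rx, ry, rz], claw], ...]. A call has 1 to 5 rows; each row is the pose to reach, as a shift and turn from the pose commanded when the call began; what a row does not reach only later rows make up. A row lasts 1/10 s, in which the tool goes at most 50 mm and 8.59 degrees, less where a joint would pass 70% of its speed; a pose out of reach is approached as far as the arm can. A call with a gripper value outside its range is refused whole. The fingers move at their own pace and stop on an object; "squeeze" is the grip in N (left out, the last holds). Time passes only in rows, so rows that repeat a pose let the fingers close. It gives the time, the measured TCP pose, the force, the opening and the grip force at its end, in the units of the state.
- ctrl.state(): the state, without advancing time (a new reading comes with each control period).
- ctrl.camera(name): name is "scene" or "top" or "wrist"; returns a dict with "pixels" (384x512x3 uint8, blue, green, red), "fx", "fy", "cx", "cy" (pixels), "pose" (4x4, takes a point from camera to world coordinates); the wrist camera has in their place "tool_from_camera" (4x4, takes a point from camera to tool coordinates, whose origin is the TCP and whose axes are the flange's). Camera axes: x right, y up, looking along -z (the intrinsics and any distortion apply to the point x, -y, -z); pixel columns grow to the right and rows downward; lengths in m; the calibration is good to about 2 mm. A picture is of the moment at which its call begins: read the wrist's pose just before it. There is no depth.
- ctrl.job_done(): hands the job in; it is judged then, once.
The state is a dict: "time_s": time; "q": joint angles; "joint_velocities": joint speeds; "tau": joint torques, N m; "tcp_pos": TCP position; "eef_rot": TCP orientation; "force": force on the tool from outside, world axes, zero at the start; "torque": the same for the moment, N m; "gripper_width": finger opening in m; "finger_force": force on a finger pad.
Only numpy, scipy, OpenCV 4.12 (cv2) and the standard library are available. Lean on these libraries where they do the work, as an engineer would, in place of code of your own. Each camera call takes 0.05 s, during which the arm holds its last target. There are 200 camera calls.

TASK

A packed crate stands on the bench scale, ready to be booked out: with a light fingertip press on each key, first press the unit key (the square key beside the round power key), then the add-to-total key (the square key beside the wide print key), and last the wide print key, letting each key come back up before you press the next. Do not touch the crate or the steel weighing plate, which would spoil the reading, and press neither the round power key nor the middle square zero key. Nothing is to be picked up: leave the goods and things around the scale where they are, and finish clear of the keys.

Things in the scene. Friction and masses are not known exactly. Their poses are not given: they have to be found in the camera images.
- scale: Fixed grey bench scale, 320 mm wide, 350 deep, display behind the keys. Origin on the table under the middle of its key row; x from the black key panel to the weighing plate, y to the left of one facing the panel from the robot. Panel slopes up 15 degrees to +x, 56 mm high at the row. Five off-white keys at x = 0, by y in mm: round power +104, square unit +60, zero +16, add -28, wide print -90.
- platter: Steel weighing plate, 220 mm deep by 300 mm wide by 6 mm thick, top 94 mm above the table; origin at the centre of its underside, 194 mm behind the key row; its front edge is 84 mm behind the key row. Not to be touched.
- crate: Blue plastic crate packed with cartons and cans, standing on the weighing plate: 170 mm deep by 250 mm wide, walls 80 mm high, the goods in it reaching 102 mm above its underside (196 mm above the table); origin at the centre of its underside. Loose, about 3 kg. Not to be touched. Its front wall is 105 to 120 mm behind the key row.
- unit_key_top (a point): Unit key: the square key, 26 x 26 mm, second from the left, beside the round power key. Point: centre of its top face, 8 mm off the panel at rest; it moves with the key. Axes: z out of the panel (15 degrees off vertical, leaning to the robot's side), y along the row to the worker's left, x up the slope.
- unit_key (a joint): The unit key. 0 up, 0.005 m fully down, into the panel along its normal; sprung (1.4 N starts it, 8 N fully down), registers from 2 mm, comes back up by itself; pushes over 25 N harm it.
- add_key_top (a point): Add-to-total key: the square key, 26 x 26 mm, fourth from the left, beside the wide print key. Point: centre of its top face, 8 mm off the panel at rest; it moves with the key. Axes: z out of the panel (15 degrees off vertical, leaning to the robot's side), y along the row to the worker's left, x up the slope.
- add_key (a joint): The add-to-total key. 0 up, 0.005 m fully down, into the panel along its normal; sprung (1.4 N starts it, 8 N fully down), registers from 2 mm, comes back up by itself; pushes over 25 N harm it.
- print_key_top (a point): Print key: the wide key at the right end, 26 mm by 58 mm along the row. Point: centre of its top face, 8 mm off the panel at rest; it moves with the key. Axes: z out of the panel (15 degrees off vertical, leaning to the robot's side), y along the row to the worker's left, x up the slope.
- print_key (a joint): The print key. 0 up, 0.005 m fully down, into the panel along its normal; sprung (1.4 N starts it, 8 N fully down), registers from 2 mm, comes back up by itself; pushes over 25 N harm it.
- power_key (a joint): The round power key, 26 mm across, at the left end of the row; not to be pressed. 0 up, 0.005 m fully down, into the panel along its normal; sprung (1.4 N starts it, 8 N fully down), registers from 2 mm, comes back up by itself; pushes over 25 N harm it.
- zero_key (a joint): The square zero key, 26 x 26 mm, in the middle of the row; not to be pressed. The neighbouring keys' centres are 44 mm apart (62 mm from add-to-total to print). 0 up, 0.005 m fully down, into the panel along its normal; sprung (1.4 N starts it, 8 N fully down), registers from 2 mm, comes back up by itself; pushes over 25 N harm it.
- carton: Orange meal-mix carton standing upright, 50 x 130 mm, 165 mm high, loose, left of the scale; origin at the centre of its underside. Bystander.
- soup_can: Soup can, 66 mm across, 102 mm high, loose, upright, beside the scale; origin at the centre of its underside. Bystander.
- jar: Jar with a white cap, 68 mm across, 95 mm high, loose, upright, beside the scale; origin at the centre of its underside. Bystander.
- tuna_can: Low can, 84 mm across, 36 mm high, loose, beside the front of the scale; origin at the centre of its underside. Bystander.
- tape_roll: Roll of packing tape lying flat, 100 mm across, 48 mm high, loose, right of the scale; origin at the centre of its underside. Bystander.
- marker: Felt marker, 138 mm long (its x), 18 mm thick, lying on the table in front of the key panel; origin at the middle of its underside. Bystander.
- tally: Round steel hand counter, 48 mm across, 28 mm high, lying beside the front of the scale; origin at the centre of its underside. Bystander.

How it is judged (in metres and radians):
On the way, in this order (a step that is already met when the one before it is completed fails the run):
1. the unit key is pressed, and it alone (value of joint unit_key above 0.002 m and value of joint each of power_key, zero_key, add_key, print_key below 0.0012 m), for 0.1 s.
2. then the add-to-total key is pressed, and it alone (value of joint add_key above 0.002 m and value of joint each of power_key, unit_key, zero_key, print_key below 0.0012 m), for 0.1 s.
3. then the print key is pressed, and it alone (value of joint print_key above 0.002 m and value of joint each of power_key, unit_key, zero_key, add_key below 0.0012 m), for 0.1 s.
At the end, for the whole second after the job is handed in: The three keys were pressed in order, each at least 2 mm down for a tenth of a second with the other keys up; at the end all five keys are up again (within 1.2 mm), the crate is within 8 mm and every other loose thing within 20 mm of where it began, all at rest (value of joint each of power_key, unit_key, zero_key, add_key, print_key below 0.0012 m and distance of crate from where it was at the start of the episode below 0.008 m and distance of each of carton, soup_can, jar, tuna_can, tape_roll, marker, tally from where it was at the start of the episode below 0.02 m and linear speed of each of crate, carton, soup_can, jar, tuna_can, tape_roll, marker, tally below 0.02 m/s); the robot touches nothing.
It fails at once if the power key or the zero key is pressed (2 mm) (value of joint any of power_key, zero_key above 0.002 m).
It fails at once if the scale or a key is pushed harder than 25 N (contact force between any of the fingers, the arm and scale above 25 N).
It fails at once if the robot touches the weighing plate or the crate (1 N) (contact force between any of the fingers, the arm and platter above 1 N or contact force between any of the fingers, the arm and crate above 1 N).
It fails at once if the crate is shifted by 8 mm or lifted (distance of crate from where it was at the start of the episode above 0.008 m).
It fails at once if a thing near the scale is lifted, knocked over or moved by 20 mm (distance of any of carton, soup_can, jar, tuna_can, tape_roll, marker, tally from where it was at the start of the episode above 0.02 m).
It also fails if it takes over 53 s, if anything falls off the work surface, if the arm or the gripper's body presses on something with over 40 N, if the wrist force passes 120 N, or if a joint passes its speed limit or range.

## Working session

There is one attempt and no reset: what is moved stays moved. The work goes in short steps, Python scripts to look and compute and a tool call to move; the robot and the scene stay as the last step left them, time stands still between calls to the robot, and variables do not carry over. Pictures are saved under pics/ and viewed, at most 10 in all, crops included, and the job is handed in when it is done.

Besides the shell and the picture viewer there is one more tool, called after "Request:" in YAML: its name, and indented under it one key for each argument. servo_tool: Moves the arm, as the interface text tells. Its arguments: {"type":"object","properties":{"increments":{"type":"array","items":{"type":"array"}},"squeeze":{"type":"number"}},"required":["increments"]}

```bash
mkdir -p pics; python3 - <<'E'
from cell import ctrl
import cv2
s=ctrl.state();print(s['time_s'],s['tcp_pos'],s['eef_rot'],s['force'],s['gripper_width'])
for n in("top","scene"):
    c=ctrl.camera(n);cv2.imwrite(f"pics/{n}0.png",c["pixels"]);print(n,c["fx"],c["fy"],c["cx"],c["cy"],c["pose"],[k for k in c])
E
```

```text
0.0 [0.27044509 0.56289487 0.23041152] [[-9.01418848e-01  4.32947686e-01 -6.01142630e-04]
 [ 4.32948083e-01  9.01417501e-01 -1.56424460e-03]
 [-1.35355592e-04 -1.67030311e-03 -9.99998596e-01]] [-0.08044725 -0.34913289  0.49762155] 0.08526320867694007
top 360.714738426805 360.714738426805 256.5560432945965 195.93264861510755 [[-0.15499179  0.96640978 -0.20501143  0.4228809 ]
 [-0.98791241 -0.15107736  0.03470867  0.04822906]
 [ 0.00257021  0.2079129   0.97814397  0.8849159 ]
 [ 0.          0.          0.          1.        ]] ['pixels', 'fx', 'fy', 'cx', 'cy', 'pose']
scene 357.2978754887712 357.2978754887712 259.6543136845032 187.52244627652007 [[-0.721453   -0.48540271  0.49385198  1.06861256]
 [ 0.69223379 -0.48719159  0.53240655  0.53146802]
 [-0.01783105  0.72596733  0.68749799  0.72015761]
 [ 0.          0.          0.          1.        ]] ['pixels', 'fx', 'fy', 'cx', 'cy', 'pose']
```

View pics/top0.png

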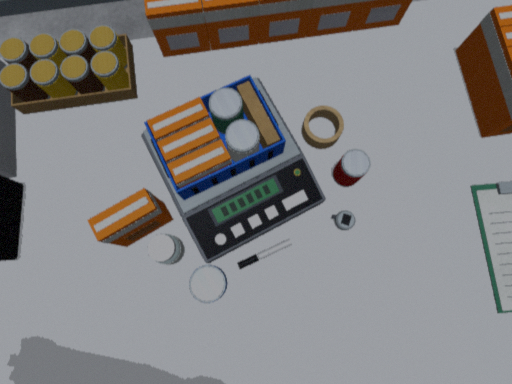

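View pics/scene0.png

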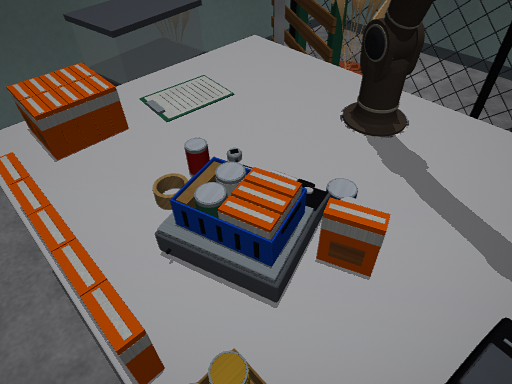

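The top view shows the five keys: power about (220,239), unit (238,230), zero (255,221), add (271,212) and print (295,200). The arm is out of view, and the marker lies just in front of the panel at about (265,254). Next I find the key centroids and cast rays onto z = 64 mm.

```bash
cat > h.py <<'E'
import numpy as np,cv2
def blobs(img,box,th=150,amin=40,amax=2000):
    x0,y0,x1,y1=box
    m=(img.min(2)>th).astype(np.uint8);k=np.zeros_like(m);k[y0:y1,x0:x1]=m[y0:y1,x0:x1]
    n,_,st,ce=cv2.connectedComponentsWithStats(k)
    return [(ce[i],st[i]) for i in range(1,n) if amin<st[i][4]<amax]
def cast(c,uv,z,P=None):
    P=c["pose"] if P is None else P
    d=P[:3,:3]@np.array([(uv[0]-c["cx"])/c["fx"],-(uv[1]-c["cy"])/c["fy"],-1]);o=P[:3,3]
    return o+d*(z-o[2])/d[2]
E
python3 - <<'E'
from cell import ctrl
from h import *
c=ctrl.camera("top")
pts=[(220,239),(238,230),(255,221),(271,212),(295,200)]
ys=np.array([104,60,16,-28,-90])/1000
W=[]
bl=blobs(c["pixels"],(205,185,312,250),130)
for p in pts:
    b=min(bl,key=lambda b:np.hypot(*(b[0]-p)));w=cast(c,b[0],.064);W.append(w);print(p,b[0].round(1),b[1],w.round(4))
W=np.array(W)
A=np.polyfit(ys,W[:,:2],1);print("ydir",A[0],np.linalg.norm(A[0]),"origin",A[1],"res",(W[:,:2]-np.outer(ys,A[0])-A[1]).round(4))
print("yaw",np.degrees(np.arctan2(-A[0][0],A[0][1])))
E
```

```text
(220, 239) [220.2 238.7] [215 234  11  10  86] [0.5098 0.116  0.064 ]
(238, 230) [237.3 229.5] [231 223  13  14 109] [0.5244 0.0747 0.064 ]
(255, 221) [254.3 220.7] [248 215  13  13 109] [0.5384 0.0332 0.064 ]
(271, 212) [271.1 211.8] [265 206  13  13 107] [ 0.5528 -0.0082  0.064 ]
(295, 200) [294.5 199.4] [282 190  26  20 244] [ 0.5731 -0.0667  0.064 ]
ydir [-0.32571402  0.94208263] 0.996799534690745 origin [0.54371033 0.01810797] res [[-0.0001 -0.    ]
 [ 0.0002  0.    ]
 [-0.0001 -0.    ]
 [-0.0001  0.0001]
 [ 0.0001 -0.    ]]
yaw 19.07222624968023
```

```bash
cat >> h.py <<'E'
from scipy.spatial.transform import Rotation as Ro
a=np.radians(19.07);ex=np.array([np.cos(a),np.sin(a),0]);ey=np.array([-np.sin(a),np.cos(a),0]);Z=np.array([0,0,1.])
s,c_=np.sin(np.radians(15)),np.cos(np.radians(15))
n=-s*ex+c_*Z;up=c_*ex+s*Z
RT=np.c_[ey,up,-n]
O=np.array([.5437,.0181,.064])
key=lambda y:O+ey*y/1000
def go(st,p):
    print("shift mm",((p-st['tcp_pos'])*1000).round(1),"rot",np.degrees(Ro.from_matrix(RT@np.array(st['eef_rot']).T).as_rotvec()).round(2))
E
python3 - <<'E'
from cell import ctrl
from h import *
st=ctrl.state();print(np.linalg.det(RT),n,up);go(st,key(60)+.17*n)
c=ctrl.camera("top")
print("carton top",cast(c,(125,215),.165),"jar",cast(c,(163,248),.095))
print(ctrl.camera("wrist")["tool_from_camera"])
E
```

```text
0.9999999999999998 [-0.24461509 -0.08456216  0.96592583] [0.91291593 0.31559026 0.25881905]
shift mm [ 212.  -502.6   -2.5] rot [ 10.3  -11.54 -45.01]
carton top [0.57590944 0.29078549 0.165     ] jar [0.505656   0.23875574 0.095     ]
[[-2.23246980e-04  9.61059231e-01  2.76342369e-01  6.94778629e-02]
 [ 9.99999939e-01  2.88480970e-04 -1.95410978e-04 -1.05910651e-04]
 [-2.67521039e-04  2.76342308e-01 -9.61059237e-01 -1.43416635e-01]
 [ 0.00000000e+00  0.00000000e+00  0.00000000e+00  1.00000000e+00]]
```

Request:
servo_tool:
  increments:
    - [[14,-33,0],[0.7,-0.8,-3],0]
    - [[28,-67,0],[1.4,-1.5,-6],0]
    - [[42,-100,0],[2,-2.3,-9],0]
    - [[57,-134,0],[2.7,-3.1,-12],0]
    - [[71,-167,0],[3.4,-3.8,-15],0]
  squeeze: 20

```text
time_s: 0.75
tcp_pos: [0.3421, 0.3948, 0.2313]
eef_rot: [[-0.756, 0.65, 0.074], [0.654, 0.755, 0.05], [-0.023, 0.086, -0.996]]
force: [0.5, -0.2, -0.3]
gripper_width: 0.0125
finger_force: 0.0
```

Request:
servo_tool:
  increments:
    - [[14,-33,0],[0.7,-0.8,-3],0]
    - [[28,-67,0],[1.4,-1.5,-6],0]
    - [[42,-100,0],[2,-2.3,-9],0]
    - [[57,-134,0],[2.7,-3.1,-12],0]
    - [[71,-167,0],[3.4,-3.8,-15],0]

```text
time_s: 1.25
tcp_pos: [0.413, 0.2279, 0.2315]
eef_rot: [[-0.559, 0.814, 0.157], [0.829, 0.554, 0.079], [-0.023, 0.175, -0.984]]
force: [1.3, 0.3, 0.7]
gripper_width: 0.0
finger_force: 0.0
```

Request:
servo_tool:
  increments:
    - [[14,-33,0],[0.7,-0.8,-3],0]
    - [[28,-67,0],[1.4,-1.5,-6],0]
    - [[42,-100,0],[2,-2.3,-9],0]
    - [[57,-134,0],[2.7,-3.1,-12],0]
    - [[70,-168,0],[3.5,-3.9,-15],0]

```text
time_s: 1.75
tcp_pos: [0.4831, 0.0599, 0.2316]
eef_rot: [[-0.325, 0.913, 0.246], [0.946, 0.313, 0.086], [0.002, 0.261, -0.965]]
force: [0.2, -0.3, -0.4]
gripper_width: -0.0001
finger_force: 0.0
```

Request:
servo_tool:
  increments:
    - [[0,0,0],[0,0,0],0]
    - [[0,0,0],[0,0,0],0]
    - [[0,0,0],[0,0,0],0]

```text
time_s: 2.05
tcp_pos: [0.4823, 0.0624, 0.2313]
eef_rot: [[-0.329, 0.912, 0.244], [0.944, 0.317, 0.087], [0.001, 0.259, -0.966]]
force: [-0.1, 0.2, 0.6]
gripper_width: 0.0002
finger_force: 0.0
```

```bash
python3 - <<'E'
from cell import ctrl
from h import *
st=ctrl.state();print(st['time_s'],st['tcp_pos'],st['gripper_width'],st['force'],st['q']);go(st,key(60)+.06*n)
c=ctrl.camera("wrist");cv2.imwrite("pics/w1.png",c["pixels"])
E
```

```text
2.05 [0.48231116 0.06239754 0.23126116] 0.00019443658305055226 [-0.10342187  0.18575033  0.56798756] [-36.63818917   0.51280474  25.61398225 122.75599236  -3.5940601
  41.97086034  10.48243558]
shift mm [  27.1    7.3 -109.3] rot [-0.09 -0.01 -0.12]
```

View pics/w1.png

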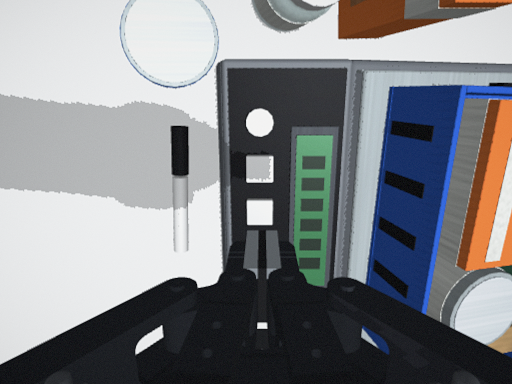

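The wrist view shows power at (260,123), unit at (260,168) and zero at (260,212). The shut fingers are at the bottom centre, lined up with the row. I cross-check these keys by casting from the wrist.

```bash
python3 - <<'E'
from cell import ctrl
from h import *
st=ctrl.state();c=ctrl.camera("wrist")
P=np.eye(4);P[:3,:3]=st['eef_rot'];P[:3,3]=st['tcp_pos'];P=P@c["tool_from_camera"]
bl=blobs(c["pixels"],(235,100,285,226),100,100)
for p,y in [((260,123),104),((260,168),60),((260,212),16)]:
    b=min(bl,key=lambda b:np.hypot(*(b[0]-p)));w=cast(c,b[0],.064,P)
    d=w-key(y);print(b[0].round(1),b[1],w.round(4),"off ex,ey mm",(d@ex*1e3).round(1),(d@ey*1e3).round(1))
E
```

```text
[259.3 122.4] [246 108  28  29 637] [0.5094 0.1163 0.064 ] off ex,ey mm -0.3 0.0
[259.5 169. ] [246 156  28  27 752] [0.5239 0.0749 0.064 ] off ex,ey mm -0.2 0.2
[259.2 212.2] [246 199  27  27 689] [0.538  0.0335 0.064 ] off ex,ey mm -0.4 0.4
```

Request:
servo_tool:
  increments:
    - [[7,2,-27],[0,0,0],0]
    - [[14,4,-54],[0,0,0],0]
    - [[20,5,-80],[0,0,0],0]
    - [[27,7,-109],[0,0,0],0]
    - [[27,7,-109],[0,0,0],0]

```text
time_s: 2.65
tcp_pos: [0.5077, 0.0692, 0.119]
eef_rot: [[-0.329, 0.914, 0.239], [0.944, 0.318, 0.084], [0.001, 0.253, -0.967]]
force: [0.1, -0.1, 0.4]
gripper_width: 0.0001
finger_force: 0.0
```

```bash
python3 - <<'E'
from cell import ctrl
from h import *
st=ctrl.state();print(st['tcp_pos'],st['force']);go(st,key(60)+.02*n);go(st,key(60))
c=ctrl.camera("top");cv2.imwrite("pics/t2.png",cv2.resize(c["pixels"][120:290,120:350],None,fx=3,fy=3))
E
```

```text
[0.50774632 0.06918225 0.11897316] [ 0.14628097 -0.06160102  0.35355639]
shift mm [ 11.5   3.9 -35.7] rot [ 0.04 -0.33 -0.14]
shift mm [ 16.4   5.6 -55. ] rot [ 0.04 -0.33 -0.14]
```

View pics/t2.png

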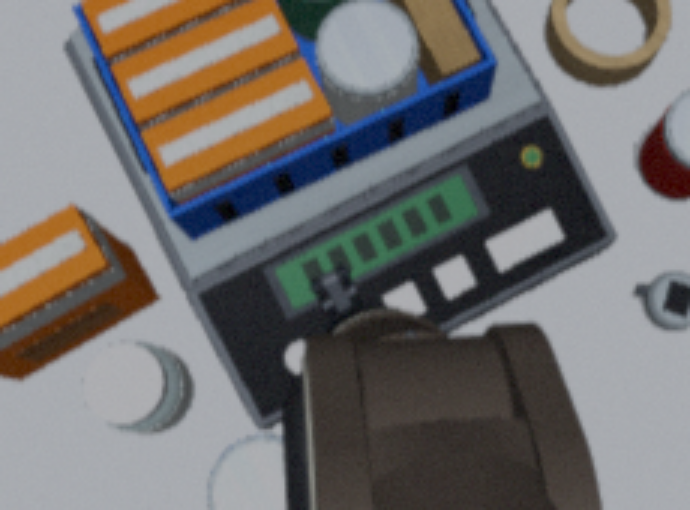

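The wrist and top measurements agree within 0.5 mm. In the crop, the tool is over the unit key and well clear of the crate.

Request:
servo_tool:
  increments:
    - [[5,2,-16],[0,0,0],0]
    - [[10,3,-32],[0,0,0],0]
    - [[14,5,-46],[0,0,0],0]
    - [[14,5,-46],[0,0,0],0]
    - [[14,5,-46],[0,0,0],0]

```text
time_s: 3.2
tcp_pos: [0.524, 0.0736, 0.0776]
eef_rot: [[-0.327, 0.912, 0.246], [0.945, 0.316, 0.087], [0.001, 0.261, -0.965]]
force: [0.3, -0.3, -0.4]
gripper_width: 0.0003
finger_force: 0.0
```

```bash
python3 - <<'E'
from cell import ctrl
from h import *
st=ctrl.state();print(st['tcp_pos'],st['force']);go(st,key(60));go(st,key(60)-.0035*n)
E
```

```text
[0.52396514 0.0736175  0.0776447 ] [ 0.26434467 -0.2972858  -0.40315797]
shift mm [  0.1   1.2 -13.6] rot [-0.11  0.07 -0.03]
shift mm [  1.    1.5 -17. ] rot [-0.11  0.07 -0.03]
```

Request:
servo_tool:
  increments:
    - [[0,1,-4],[0,0,0],0]
    - [[0,1,-8],[0,0,0],0]
    - [[0,1,-11],[0,0,0],0]
    - [[0,1,-12],[0,0,0],0]
    - [[0,1,-12],[0,0,0],0]

```text
time_s: 3.7
tcp_pos: [0.5235, 0.0743, 0.0641]
eef_rot: [[-0.327, 0.913, 0.244], [0.945, 0.315, 0.086], [0.001, 0.259, -0.966]]
force: [-0.6, 0.7, 0.3]
gripper_width: 0.0001
finger_force: 0.0
```

Request:
servo_tool:
  increments:
    - [[0,0,-1],[0,0,0],0]
    - [[0,0,-2],[0,0,0],0]
    - [[0,0,-2],[0,0,0],0]

```text
time_s: 4.0
tcp_pos: [0.524, 0.0744, 0.0625]
eef_rot: [[-0.327, 0.913, 0.245], [0.945, 0.315, 0.086], [0.001, 0.26, -0.966]]
force: [-1.6, 0.1, 3.3]
gripper_width: 0.0003
finger_force: 1.6
```

Request:
servo_tool:
  increments:
    - [[0,0,-1],[0,0,0],0]
    - [[0,0,-2],[0,0,0],0]
    - [[0,0,-2],[0,0,0],0]
    - [[0,0,-2],[0,0,0],0]

```text
time_s: 4.4
tcp_pos: [0.5244, 0.0745, 0.0607]
eef_rot: [[-0.327, 0.912, 0.246], [0.945, 0.315, 0.086], [0.001, 0.261, -0.965]]
force: [-0.3, 0.2, 6.5]
gripper_width: -0.0003
finger_force: 2.8
```

Request:
servo_tool:
  increments:
    - [[0,0,-0.5],[0,0,0],0]
    - [[0,0,-0.5],[0,0,0],0]
    - [[0,0,-0.5],[0,0,0],0]

```text
time_s: 4.7
tcp_pos: [0.5245, 0.0745, 0.0603]
eef_rot: [[-0.327, 0.912, 0.247], [0.945, 0.315, 0.086], [0.001, 0.261, -0.965]]
force: [0.4, -0.1, 5.4]
gripper_width: 0.0
finger_force: 3.1
```

Request:
servo_tool:
  increments:
    - [[-1,0,5],[0,0,0],0]
    - [[-5,-2,20],[0,0,0],0]
    - [[-8,-3,30],[0,0,0],0]
    - [[-8,-3,30],[0,0,0],0]

```text
time_s: 5.1
tcp_pos: [0.5156, 0.0714, 0.0908]
eef_rot: [[-0.327, 0.912, 0.246], [0.945, 0.315, 0.086], [0.001, 0.261, -0.965]]
force: [-0.0, -1.0, -0.5]
gripper_width: 0.0
finger_force: 0.0
```

```bash
python3 - <<'E'
from cell import ctrl
from h import *
st=ctrl.state();print(st['tcp_pos'],st['force']);go(st,key(-28)+.030*n);go(st,key(-28)+.003*n)
E
```

```text
[0.51564463 0.07138848 0.09083154] [-0.02554607 -1.0166322  -0.48296628]
shift mm [ 29.9 -82.3   2.1] rot [-0.11  0.08 -0.02]
shift mm [ 36.5 -80.  -23.9] rot [-0.11  0.08 -0.02]
```

Request:
servo_tool:
  increments:
    - [[10,-27,2],[0,0,0],0]
    - [[20,-54,2],[0,0,0],0]
    - [[30,-82,2],[0,0,0],0]
    - [[30,-82,2],[0,0,0],0]
    - [[30,-82,2],[0,0,0],0]

```text
time_s: 5.6
tcp_pos: [0.5453, -0.0112, 0.0912]
eef_rot: [[-0.325, 0.914, 0.244], [0.946, 0.314, 0.086], [0.002, 0.259, -0.966]]
force: [-0.1, -0.2, -0.4]
gripper_width: -0.0001
finger_force: 0.0
```

Request:
servo_tool:
  increments:
    - [[2,1,-8],[0,0,0],0]
    - [[4,1,-16],[0,0,0],0]
    - [[6,2,-23],[0,0,0],0]
    - [[6,2,-23],[0,0,0],0]
    - [[6,2,-23],[0,0,0],0]

```text
time_s: 6.1
tcp_pos: [0.5513, -0.0084, 0.0683]
eef_rot: [[-0.327, 0.913, 0.244], [0.945, 0.316, 0.086], [0.002, 0.259, -0.966]]
force: [0.0, 0.4, 0.7]
gripper_width: -0.0004
finger_force: 0.0
```

```bash
python3 - <<'E'
from cell import ctrl
from h import *
st=ctrl.state();print(st['tcp_pos'],st['force']);go(st,key(-28));go(st,key(-28)-.0035*n)
E
```

```text
[ 0.55133585 -0.00837446  0.06830221] [0.04199587 0.42629294 0.70201419]
shift mm [ 1.5  0.  -4.3] rot [-0.08 -0.04 -0.04]
shift mm [ 2.4  0.3 -7.7] rot [-0.08 -0.04 -0.04]
```

Request:
servo_tool:
  increments:
    - [[1,0,-2],[0,0,0],0]
    - [[1,0,-4],[0,0,0],0]
    - [[2,0,-6],[0,0,0],0]
    - [[2,0,-7],[0,0,0],0]
    - [[2,0,-8],[0,0,0],0]

```text
time_s: 6.6
tcp_pos: [0.5539, -0.0084, 0.0611]
eef_rot: [[-0.327, 0.913, 0.245], [0.945, 0.316, 0.086], [0.001, 0.26, -0.966]]
force: [-1.4, 1.4, 5.1]
gripper_width: 0.0001
finger_force: 2.7
```

Request:
servo_tool:
  increments:
    - [[0,0,0],[0,0,0],0]
    - [[0,0,-0.5],[0,0,0],0]
    - [[0,0,-0.5],[0,0,0],0]

```text
time_s: 6.9
tcp_pos: [0.554, -0.0084, 0.0607]
eef_rot: [[-0.327, 0.912, 0.246], [0.945, 0.316, 0.086], [0.001, 0.26, -0.966]]
force: [-2.8, 1.4, 6.3]
gripper_width: 0.0
finger_force: 3.0
```

Request:
servo_tool:
  increments:
    - [[0,0,-0.5],[0,0,0],0]
    - [[0,0,-0.5],[0,0,0],0]

```text
time_s: 7.1
tcp_pos: [0.554, -0.0083, 0.0603]
eef_rot: [[-0.327, 0.912, 0.246], [0.945, 0.316, 0.086], [0.001, 0.261, -0.965]]
force: [-2.0, 0.9, 6.4]
gripper_width: -0.0
finger_force: 3.2
```

Request:
servo_tool:
  increments:
    - [[-1,0,5],[0,0,0],0]
    - [[-5,-2,20],[0,0,0],0]
    - [[-8,-3,30],[0,0,0],0]
    - [[-8,-3,30],[0,0,0],0]

```text
time_s: 7.5
tcp_pos: [0.5461, -0.012, 0.0912]
eef_rot: [[-0.327, 0.912, 0.247], [0.945, 0.315, 0.086], [0.0, 0.262, -0.965]]
force: [0.2, 0.0, 0.8]
gripper_width: -0.0
finger_force: 0.0
```

```bash
python3 - <<'E'
from cell import ctrl
from h import *
st=ctrl.state();print(st['tcp_pos'],st['force']);go(st,key(-90)+.030*n)
E
```

```text
[ 0.54613783 -0.01197257  0.09118332] [0.16835063 0.01600898 0.81123394]
shift mm [ 19.6 -57.5   1.8] rot [-0.08  0.14  0.01]
```

Request:
servo_tool:
  increments:
    - [[10,-29,2],[0,0,0],0]
    - [[20,-57,2],[0,0,0],0]
    - [[20,-57,2],[0,0,0],0]
    - [[20,-57,2],[0,0,0],0]

```text
time_s: 7.9
tcp_pos: [0.5654, -0.0692, 0.0913]
eef_rot: [[-0.325, 0.913, 0.244], [0.946, 0.314, 0.086], [0.002, 0.259, -0.966]]
force: [-0.1, 0.8, 0.2]
gripper_width: -0.0002
finger_force: 0.0
```

Request:
servo_tool:
  increments:
    - [[2,1,-8],[0,0,0],0]
    - [[4,1,-16],[0,0,0],0]
    - [[6,2,-23],[0,0,0],0]
    - [[6,2,-23],[0,0,0],0]
    - [[6,2,-23],[0,0,0],0]

```text
time_s: 8.4
tcp_pos: [0.5714, -0.0663, 0.0683]
eef_rot: [[-0.327, 0.913, 0.244], [0.945, 0.316, 0.086], [0.002, 0.259, -0.966]]
force: [-0.1, 0.8, -0.1]
gripper_width: -0.0
finger_force: 0.0
```

```bash
python3 - <<'E'
from cell import ctrl
from h import *
st=ctrl.state();print(st['tcp_pos'],st['force']);go(st,key(-90));go(st,key(-90)-.0035*n)
E
```

```text
[ 0.57137178 -0.06632156  0.06828434] [-0.06857314  0.76219143 -0.07182372]
shift mm [ 1.7 -0.6 -4.3] rot [-0.08 -0.04 -0.04]
shift mm [ 2.6 -0.3 -7.7] rot [-0.08 -0.04 -0.04]
```

Request:
servo_tool:
  increments:
    - [[1,0,-2],[0,0,0],0]
    - [[1,0,-4],[0,0,0],0]
    - [[2,0,-6],[0,0,0],0]
    - [[2,0,-7],[0,0,0],0]
    - [[2,0,-8],[0,0,0],0]

```text
time_s: 8.9
tcp_pos: [0.5739, -0.0664, 0.0611]
eef_rot: [[-0.327, 0.913, 0.245], [0.945, 0.315, 0.086], [0.001, 0.26, -0.966]]
force: [-1.9, 1.0, 4.9]
gripper_width: 0.0002
finger_force: 2.7
```

Request:
servo_tool:
  increments:
    - [[0,0,0],[0,0,0],0]
    - [[0,0,-0.5],[0,0,0],0]
    - [[0,0,-1],[0,0,0],0]
    - [[0,0,-1],[0,0,0],0]

```text
time_s: 9.3
tcp_pos: [0.574, -0.0663, 0.0603]
eef_rot: [[-0.327, 0.912, 0.246], [0.945, 0.316, 0.086], [0.001, 0.26, -0.965]]
force: [-2.0, 1.2, 7.5]
gripper_width: 0.0001
finger_force: 3.2
```

Request:
servo_tool:
  increments:
    - [[-1,0,5],[0,0,0],0]
    - [[-8,-3,30],[0,0,0],0]
    - [[-16,-5,65],[0,0,0],0]
    - [[-26,-9,105],[0,0,0],0]
    - [[-26,-9,105],[0,0,0],0]

```text
time_s: 9.8
tcp_pos: [0.5493, -0.0773, 0.1699]
eef_rot: [[-0.325, 0.911, 0.252], [0.946, 0.314, 0.085], [-0.002, 0.266, -0.964]]
force: [0.4, -0.9, -0.2]
gripper_width: -0.0002
finger_force: 0.0
```

Request:
servo_tool:
  increments:
    - [[-30,0,15],[0,0,0],0]
    - [[-60,0,30],[0,0,0],0]
    - [[-90,0,40],[0,0,0],0]
    - [[-90,0,40],[0,0,0],0]
    - [[-90,0,40],[0,0,0],0]

```text
time_s: 10.3
tcp_pos: [0.4578, -0.0755, 0.2052]
eef_rot: [[-0.327, 0.912, 0.246], [0.945, 0.315, 0.086], [0.001, 0.261, -0.965]]
force: [0.6, -0.4, 0.1]
gripper_width: 0.0
finger_force: 0.0
```

```bash
python3 - <<'E'
from cell import ctrl
import cv2
st=ctrl.state();print(st['time_s'],st['tcp_pos'],st['force'],abs(st['joint_velocities']).max())
cv2.imwrite("pics/t3.png",ctrl.camera("top")["pixels"])
E
```

```text
10.3 [ 0.45782829 -0.07553779  0.20520255] [ 0.63024504 -0.37154809  0.12433671] 2.0477399103480454
```

View pics/t3.png

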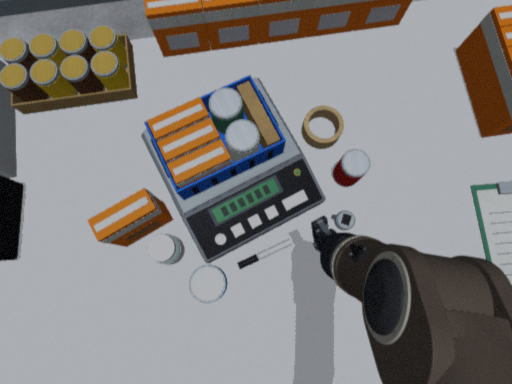

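The tool is clear of the keys, and the crate and everything around the scale look unmoved, with the keys at (220,239) to (295,200) as at the start. I'm handing the job in.

```bash
python3 -c "
from cell import ctrl
print(ctrl.job_done())"
```

```text
the job is handed in; nothing more can be done
None
```

I pressed unit, add and print in that order, each about 3.5 mm down by the tool position and force readings, and finished clear with nothing visibly moved; the job is handed in, but no verdict was returned.

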